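# Fold open the half-lid of a food pan

### The arm

A 6-joint arm with a two-finger parallel gripper is mounted at the origin on the work surface. World frame = base frame: x ahead of the robot, y to its left, z up, the work surface at z = 0. Lengths are in mm, angles in rad, forces in N, time in s.
With the tool pointing down it reaches from about 375 to 975 mm from the base axis. Payload 3.8 kg.
Tool frame: the origin (TCP) lies on the centre line of the jaws, within the pads' length; the fingertips stand 14 mm ahead of it and the grasp point (between the pads) lies 5 mm behind it; y points along the fingers, x is the direction in which the jaws open and shut, and the axes are right-handed (so a half turn about y gives the same grasp; the last joint's range is limited). The gripper opens to 85 mm and grips with 20 to 120 N. Pads are 22 mm wide; open, the fingers measure 114 mm over their backs; the gripper's body (76 mm by 85 mm) begins 54 mm behind the grasp point. The pads swing forward as they close: fully open they stand 13 mm farther back than shut.
Start: joints at [1.092, 0.264, 1.604, -0, 1.274, -0.037], TCP at [288.605, 610.185, 245.28] pointing down, gripper open.
Joint ranges: [-2.63, 2.63], [-0.94, 2.18], [0.31, 2.57], [-1.31, 4.45], [0, 2.66], [-2.55, 2.55]. Speed limits (rad/s): [2.57, 2.57, 3.14, 3.14, 3.14, 3.14].

### API

Orientations are given as [roll, pitch, yaw] about the fixed x, y, z axes, in that order (R = Rz(yaw) Ry(pitch) Rx(roll)).
In Python, from station import ctrl gives the robot as it stands.
- The arm moves only by the tool send_rows, never from a script. Its argument "moves" is a list of rows, each a list of 7 numbers: the closure, from -1 (fully open) to 1 (shut), so that 0 is half open, then the shift along the tool's x, y, z in m, then the turn, a rotation vector about the tool's x, y, z in degrees. A call has 1 to 20 rows; each row is the pose to reach, as a shift and turn from the pose measured when the call began, along the tool's axes at that moment; what a row does not reach only later rows make up. A row lasts 1/12 s, in which the tool goes at most 41.7 mm and 7.16 degrees, less where a joint would pass 70% of its speed; a pose out of reach is approached as far as the arm can. A call with a gripper value outside its range is refused whole. The fingers move at their own pace and stop on an object; "grip_force" is the grip in N (left out, the last holds). Time passes only in rows, so rows that repeat a pose let the fingers close. It gives the time, the measured TCP pose, the force and the opening at its end, in the units of the state.
- ctrl.read_state(): the state, without advancing time (a new reading comes with each control period).
- ctrl.capture(name): name is "side" or "top"; returns a dict with "img" (384x512x3 uint8, red, green, blue), "vertical_fov" (degrees; the focal length in pixels is half the picture's height over the tangent of half this angle, whatever the lens; pixels are square), "cx", "cy" (the principal point, pixels), "R" (3x3) and "t" (3): a world point X has camera coordinates R X + t. Camera axes: x right, y down, z forward; pixel columns grow to the right and rows downward; lengths in mm; the calibration is good to about 2 mm. A picture is of the moment at which its call begins. There is no depth.
- ctrl.hand_in(): hands the job in, once; it reports no verdict.
Trained networks look in a picture, given as the dict that the camera call returned (one of the last four; its "shot" number tells which), for a name from the list of things; names that differ only in an ending like _2 or _b are one class to them, and where a whole thing is asked for, a point or a joint stands for the part that bears it (a point fixed in the world has none). Each returns a list of dicts, best first, with "score" (0 to 1); they miss things now and then, are a little off and sometimes report something else, mostly with a low value. They report only what shows in the picture. A call takes as long as a camera call.
- ctrl.spot_in(label, picture): "bbox" ([left, top, width, height] in pixels, round what is visible of it).
The state is a dict: "clock": time; "q": joint angles; "joint_vel": joint speeds; "effort": joint torques, N m; "eef_pos": TCP position; "orientation": TCP orientation; "force": force on the tool from outside, world axes, zero at the start; "ft_torque": the same for the moment, N m; "grip_width": finger opening in mm.
Only numpy, scipy, OpenCV 4.12 (cv2) and the standard library are available. Lean on these libraries where they do the work, as an engineer would, in place of code of your own. Each camera call takes 0.05 s, during which the arm holds its last target. There are 200 camera calls.

### The job

The steel food pan stands on the counter with its hinged lid closed or slightly ajar. Open it for serving: put a fingertip or the outside of the fingers under the lid's lifting tongue, push the hinged half up and right over its hinge, and lay it gently down flat, upside down, on the clipped-on half, without letting it slam. Do not grip the lid, do not lift the pan or push it out of its place, leave everything else alone, and end with the hand clear.

Things in the scene. Friction and masses are not known exactly. Their poses are not given: they have to be found in the camera images.
- pan: Loose steel food pan, 176 (its x) x 325 (its y) x 100 mm to the rim, about 2.4 kg with the eggs in it. Origin: centre of its underside, on the counter. x runs along the lid's hinge; y along its length to the end with the tongue, towards the robot's left within 21 degrees; z up. The lid, 4 mm thick, lies on the rim (top 104 mm up); its -y half is clipped on and fixed.
- pan_spine (a point): Middle of the hinge pin's line across the middle of the pan, 104 mm above the pan's underside, level with the closed lid's top face. It has the pan's axes: the pin runs along x, the moving half lies on the +y side when closed. Knuckles of 4.2 mm radius run along the pin.
- flap_tongue (a point): Middle of the lid's lifting tongue; moves with it. A strip 90 mm wide (x), 4 mm thick, in the lid half's plane, from 162 mm (lid edge, just past the rim) to 200 mm from the hinge line, ending in a 7 mm thick roll. This point: 181 mm from the hinge line, mid-thickness, 2 mm under the lid's top. Below it 100 mm of free space. Axes: x along the hinge, y outward, z out of the closed top face.
- flap (a joint): Angle of the moving lid half about the pan's +x through the pin: 0 closed, 1.57 upright, 3.14 folded over flat on the fixed half (end stop). Plate 174 mm wide, 162 mm from pin to edge, 4 mm thick, 0.3 kg. The hinge is stiff (friction 0.4 N m): it stays at whatever angle it is left; about 4 N at the tongue lifts it. Starts between 0 and 0.3.
- mug: White mug with a handle, 80 mm across, 92 mm high, bystander about 60 mm clear of the pan's -y end; origin at the centre of its underside.
- spoon: Steel serving spoon 260 mm long, bystander lying beside the pan's +x side; origin at the middle of its length, underneath.
- jar: Amber glass jar, 64 mm across, 100 mm high, bystander beside the pan's +x side, about 140 mm off its y axis; origin at the centre of its underside.
- carton: Small cardboard box 75 x 110 x 45 mm, bystander about 50 mm clear of the pan's -y end; origin at the centre of its underside.
- sponge_dish: Dish with a sponge, 125 x 85 mm, 37 mm high, bystander past the tongue end of the pan and 75 to 80 mm off to its +x side; origin at the centre of its underside.

How it is judged:
By the outcome, as a careful person would: the job done as asked, in the order asked, and still so for the second after the job is handed in, with the robot touching nothing.
It also fails if it takes over 56 s, if anything falls off the work surface, if the arm or the gripper's body presses on something with over 40 N, if the wrist force passes 120 N, or if a joint passes its speed limit or range.

## Working session

There is one attempt and no reset: what is moved stays moved. The work goes in short steps, Python scripts to look and compute and a tool call to move; the robot and the scene stay as the last step left them, time stands still between calls to the robot, and variables do not carry over. Pictures are saved under pics/ and viewed, about 8 in all and at most 12, crops included, and the job is handed in when it is done.

Besides the shell and the picture viewer there is one more tool, called after ">>>" in YAML: its name, and indented under it one key for each argument. send_rows: Moves the arm, as the interface text tells. Its arguments: {"type":"object","properties":{"moves":{"type":"array"},"grip_force":{"type":"number"}},"required":["moves"]}

```bash
mkdir -p pics; ls; python3 - <<'E'
from station import ctrl
import cv2,numpy as np
s=ctrl.read_state();print({k:np.round(v,3).tolist() for k,v in s.items()})
ims=[]
for n in("side","top"):
    c=ctrl.capture(n);ims.append(c["img"])
    print(n,c["vertical_fov"],c["cx"],c["cy"],np.round(c["R"],4).tolist(),np.round(c["t"],1).tolist())
    for l in("pan","flap_tongue","pan_spine","mug","spoon","jar","carton","sponge_dish"):
        r=ctrl.spot_in(l,c);print(l,[(np.round(d["bbox"]).tolist(),round(d["score"],2)) for d in r[:2]])
    cv2.imwrite(f"pics/{n}0.png",cv2.resize(c["img"][:,:,::-1],None,fx=1.5,fy=1.5,interpolation=cv2.INTER_CUBIC))
E
```

```text
pics
{'clock': 0.0, 'q': [1.092, 0.265, 1.605, -0.0, 1.274, -0.037], 'joint_vel': [0.001, -0.0, 0.0, -0.0, -0.001, -0.0], 'effort': [0.0, -51.511, -36.732, -0.0, 0.013, -0.0], 'eef_pos': [288.264, 609.554, 243.95], 'orientation': [-1.571, 0.002, 1.129], 'force': [0.814, 0.887, 0.056], 'ft_torque': [0.053, 0.009, -0.029], 'grip_width': 85.267}
side 42.624168086570855 251.8616688850018 186.79640138158985 [[0.5448, -0.8383, 0.0199], [-0.4992, -0.3434, -0.7955], [0.6737, 0.4235, -0.6056]] [-303.0, 355.1, 957.9]
pan []
flap_tongue [([178.0, 142.0, 83.0, 60.0], 0.9)]
pan_spine [([176.0, 141.0, 133.0, 127.0], 0.63)]
mug [([258.0, 263.0, 52.0, 58.0], 0.85)]
spoon []
jar [([237.0, 145.0, 20.0, 26.0], 0.63), ([177.0, 137.0, 130.0, 131.0], 0.23)]
carton [([292.0, 250.0, 60.0, 56.0], 0.57)]
sponge_dish [([181.0, 151.0, 5.0, 11.0], 0.42)]
top 43.54491728015247 252.4538653304954 189.08024280354874 [[0.0269, -0.9996, 0.008], [-0.9795, -0.0279, -0.1994], [0.1995, -0.0025, -0.9799]] [-37.1, 536.8, 1267.2]
pan [([168.0, 144.0, 139.0, 107.0], 0.67)]
flap_tongue [([164.0, 148.0, 84.0, 78.0], 0.57)]
pan_spine [([165.0, 147.0, 144.0, 102.0], 0.74)]
mug [([306.0, 252.0, 48.0, 32.0], 0.86)]
spoon [([242.0, 140.0, 86.0, 51.0], 0.87), ([161.0, 142.0, 149.0, 107.0], 0.72)]
jar [([196.0, 122.0, 25.0, 29.0], 0.9)]
carton [([317.0, 209.0, 43.0, 37.0], 0.69), ([167.0, 148.0, 80.0, 80.0], 0.61)]
sponge_dish [([197.0, 125.0, 20.0, 29.0], 0.69), ([130.0, 126.0, 55.0, 45.0], 0.57)]
```

View pics/side0.png

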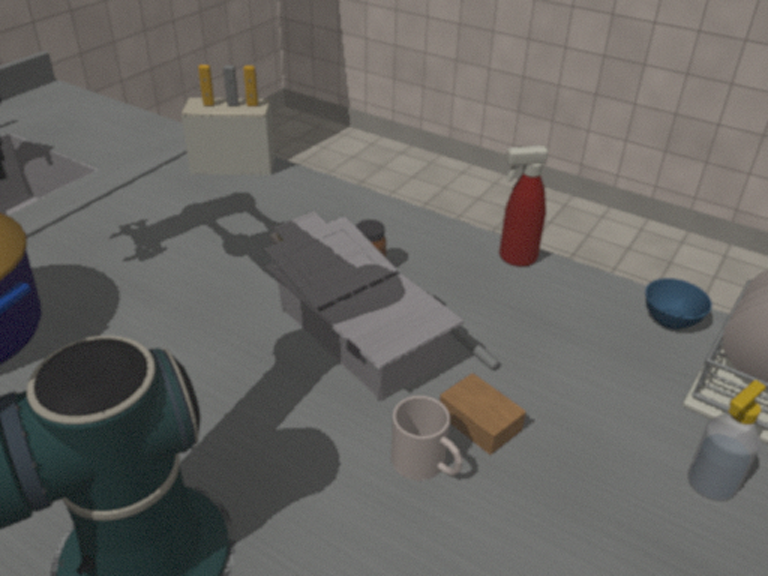

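View pics/top0.png

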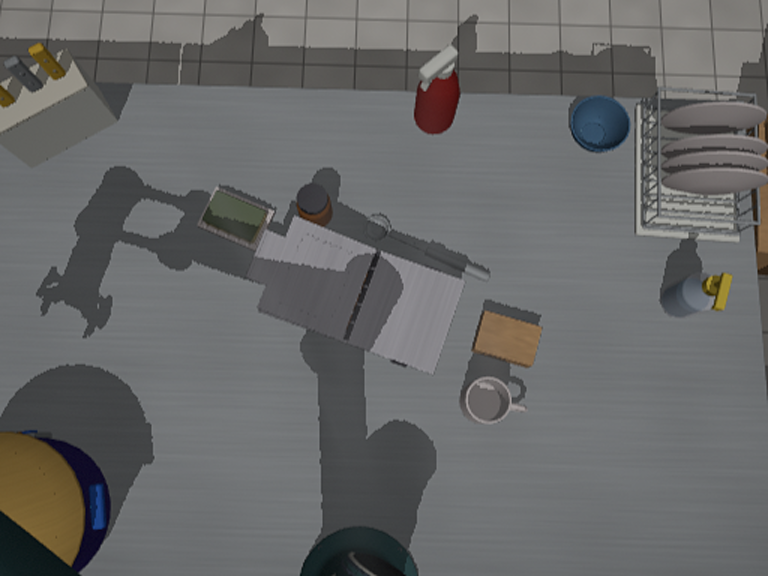

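Side view: the pan's hinge runs from about (318,305) to (398,273), with the tongue at the far left around (290,220). Top view: hinge from (378,251) to (348,340), tongue around (262,255), sponge dish at (236,215) and jar at (313,203), both close to the +x side. I'll zoom for precise corners.

```bash
python3 - <<'E'
import cv2,numpy as np
from station import ctrl
a=ctrl.capture("side")["img"][135:275,165:320,::-1];b=ctrl.capture("top")["img"][135:260,155:320,::-1]
f=lambda i:cv2.resize(np.clip(255*(i/255.)**.6,0,255).astype(np.uint8),None,fx=4.8,fy=4.8,interpolation=cv2.INTER_CUBIC)[:600,:800]
cv2.imwrite("pics/s1.png",cv2.resize(f(a)[:600],None,fx=.8333,fy=.8333));cv2.imwrite("pics/s1.png",cv2.resize(np.clip(255*(a/255.)**.6,0,255).astype(np.uint8),None,fx=4,fy=4,interpolation=cv2.INTER_CUBIC))
cv2.imwrite("pics/t1.png",f(b))
E
```

```text
(no output)
```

View pics/s1.png

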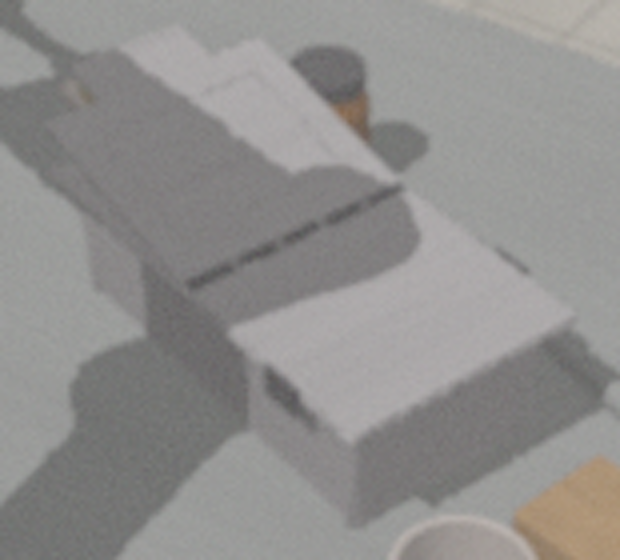

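View pics/t1.png

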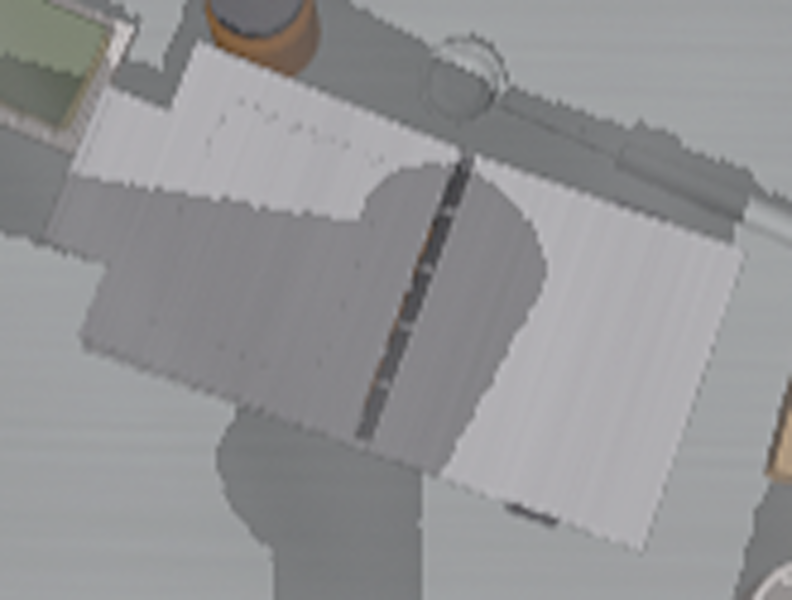

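The crops give clean corners. Side crop: hinge ends (189,286)/(403,186), fixed corners (353,440)/(575,320), moving corners (47,125)/(262,40). Top crop: hinge ends (466,157)/(364,438), tongue tip (110,88)–(47,238). Next is a fit of pan pose and flap angle.

```bash
cat > h.py <<'E'
import numpy as np
from station import ctrl
from scipy.optimize import least_squares
def proj(c,X):
    f=192/np.tan(np.radians(c["vertical_fov"])/2);p=np.asarray(c["R"])@X.T+np.asarray(c["t"]).reshape(3,1)
    return np.c_[f*p[0]/p[2]+c["cx"],f*p[1]/p[2]+c["cy"]]
def model(p,loc,mov):
    x,y,w,a=p
    L=np.array(loc,float);m=np.array(mov,bool)
    Y,Z=L[:,1].copy(),L[:,2].copy()
    L[m,1]=Y[m]*np.cos(a)-Z[m]*np.sin(a);L[m,2]=Y[m]*np.sin(a)+Z[m]*np.cos(a)
    c,s=np.cos(w),np.sin(w)
    return np.c_[x+c*L[:,0]-s*L[:,1],y+s*L[:,0]+c*L[:,1],104+L[:,2]]
E
python3 - <<'E'
from h import *
S=ctrl.capture("side");T=ctrl.capture("top")
P=[(-87,0,0),(87,0,0),(-87,-162,0),(87,-162,0),(-87,162,0),(87,162,0),(-45,200,0),(45,200,0),(-45,162,0),(45,162,0)]
M=[0]*4+[1]*6
s=np.array([(189,286),(403,186),(353,440),(575,320),(47,125),(262,40),(75,62),(180,27),(88,108),(208,55)])/4+[165,135]-.4
t=np.array([(364,438),(466,157),(643,552),(743,255),(82,345),(200,42),(47,238),(110,88),(103,262),(170,108)])/4.8+[155,135]-.4
def res(p):
    X=model(p,P,M);return np.r_[proj(S,X)-s,proj(T,X)-t]
r=least_squares(lambda p:res(p).ravel(),[600,100,-.3,.1],x_scale=[100,100,.1,.1],loss="soft_l1")
print(r.x,np.round(res(r.x),1).tolist())
print(model(r.x,[(0,181,-2),(0,200,-2),(0,0,0)],[1,1,0]))
f=lambda c,u,v,z:None
for c,n in((T,"top"),(S,"side")):
    print(n,[ (l,[(np.round(d["bbox"]).tolist(),round(d["score"],2)) for d in ctrl.spot_in(l,c)[:1]]) for l in("sponge_dish","jar","mug","carton","spoon")])
E
```

```text
[ 5.05386960e+02  6.40304592e+00 -3.24540007e-01  2.10357601e-01] [[-0.8, 1.1], [0.8, 0.4], [-0.3, -0.3], [0.9, -0.9], [-0.7, -0.0], [-0.1, -0.4], [-1.6, 1.5], [0.1, -0.5], [2.9, -1.3], [0.9, 0.8], [-0.7, 2.0], [1.1, -0.4], [-0.0, -0.1], [0.8, -0.3], [-0.6, -1.6], [-0.2, 0.1], [-1.1, 0.0], [-1.1, -0.6], [1.2, 0.6], [0.2, 0.9]]
[[561.96383752 174.56858772 139.83863057]
 [567.8888679  192.17977415 143.80601356]
 [505.38695966   6.40304592 104.        ]]
top [('sponge_dish', [([130.0, 126.0, 54.0, 46.0], 0.63)]), ('jar', [([198.0, 124.0, 22.0, 29.0], 0.85)]), ('mug', [([304.0, 252.0, 48.0, 34.0], 0.87)]), ('carton', [([314.0, 209.0, 46.0, 36.0], 0.58)]), ('spoon', [([239.0, 146.0, 88.0, 43.0], 0.88)])]
side [('sponge_dish', [([179.0, 152.0, 6.0, 8.0], 0.52)]), ('jar', [([238.0, 145.0, 20.0, 25.0], 0.83)]), ('mug', [([261.0, 260.0, 50.0, 58.0], 0.91)]), ('carton', [([291.0, 249.0, 59.0, 57.0], 0.57)]), ('spoon', [([277.0, 190.0, 58.0, 57.0], 0.77)])]
```

Fit is within about 2 px: hinge at (505, 6), pan yaw −0.325, flap ≈ 0.21 rad. My plan is to shut the fingers and approach from the tongue end, tool tilted and pointing along the pan's −y. From there I follow the tongue's arc on its underside. The planner comes first.

```bash
cat > plan.py <<'E'
import numpy as np
from station import ctrl
from scipy.spatial.transform import Rotation as Ro
H=np.array([505.4,6.4,104.]);W=-.3245
XP=np.array([np.cos(W),np.sin(W),0]);YP=np.array([-np.sin(W),np.cos(W),0]);ZP=np.array([0,0,1.])
def pose(y,z,b,x=0):   # tip centre (hinge plane coords), tilt b below horizontal
    d=-np.cos(b)*YP-np.sin(b)*ZP
    R=np.c_[XP,d,np.cross(XP,d)]
    return H+x*XP+y*YP+z*ZP-14*d,R
def beta(a): return .6 if a<.6 else .6+.75*(a-.6)/(np.pi-.6)
def arc(a,r=182,n0=4.5):
    b=beta(a);t=np.array([np.cos(a),np.sin(a)]);n=np.array([np.sin(a),-np.cos(a)]);u=np.array([-np.sin(b),np.cos(b)])
    if a<b: # side of finger against the tongue's end
        d=np.array([-np.cos(b),-np.sin(b)]);E=200*t+(n0+1)*n;C=E+(200-r)*d-11*u
        return C[0],C[1],b
    C=r*t+(n0+11*abs(n@u))*n
    return C[0],C[1],b
def rows(targets,grip=1):
    s=ctrl.read_state();p0=np.array(s["eef_pos"]);R0=Ro.from_euler("xyz",s["orientation"]).as_matrix()
    print("clock",s["clock"],"pos",np.round(p0),"F",np.round(s["force"],1),"q",np.round(s["q"],2))
    for T in targets:
        p,R=pose(*T);D=R0.T@(p-p0)/1000;w=np.degrees(Ro.from_matrix(R0.T@R).as_rotvec())
        print([grip]+[round(float(v),4) for v in D]+[round(float(v),1) for v in w])
def where():
    s=ctrl.read_state();R=Ro.from_euler("xyz",s["orientation"]).as_matrix();p=np.array(s["eef_pos"])+14*R[:,1]-H
    print("tip x,y,z'",np.round([p@XP,p@YP,p[2]],1),"b",round(float(np.arcsin(-R[2,1])),3),"F",np.round(s["force"],1),"q",np.round(s["q"],2))
E
python3 - <<'E'
from plan import *
print(arc(.21))
rows([(300,140,np.pi/2),(300,100,1.0),(290,30,.6)])
E
```

```text
(np.float64(188.10773853295436), np.float64(17.070553653119998), 0.6)
clock 1.6 pos [289. 610. 245.] F [0.4 1.2 0.5] q [ 1.09  0.26  1.6  -0.    1.27 -0.04]
[1, -0.1552, -0.0127, -0.419, 0.0, 83.3, -0.0]
[1, -0.1477, 0.0295, -0.4181, -26.7, 80.8, 23.7]
[1, -0.1536, 0.1034, -0.4188, -45.2, 76.2, 40.2]
```

>>> send_rows:
  moves:
    - [1, -0.011, -0.001, -0.03, 0, 6, 0]
    - [1, -0.022, -0.002, -0.06, 0, 12, 0]
    - [1, -0.033, -0.003, -0.09, 0, 18, 0]
    - [1, -0.045, -0.004, -0.12, 0, 24, 0]
    - [1, -0.056, -0.005, -0.15, 0, 30, 0]
    - [1, -0.067, -0.006, -0.18, 0, 36, 0]
    - [1, -0.078, -0.007, -0.21, 0, 42, 0]
    - [1, -0.089, -0.008, -0.24, 0, 48, 0]
    - [1, -0.1, -0.009, -0.27, 0, 54, 0]
    - [1, -0.111, -0.01, -0.3, 0, 60, 0]
    - [1, -0.122, -0.011, -0.33, 0, 66, 0]
    - [1, -0.133, -0.012, -0.36, 0, 72, 0]
    - [1, -0.144, -0.0125, -0.39, 0, 78, 0]
    - [1, -0.155, -0.0127, -0.419, 0, 83.3, 0]
    - [1, -0.155, -0.0127, -0.419, 0, 83.3, 0]

```text
clock: 2.85
eef_pos: [604.8, 286.5, 258.0]
orientation: [-1.572, -0.003, -0.333]
force: [0.8, 0.2, -0.7]
grip_width: 0.1
```

```bash
python3 -c "
from plan import *
where();rows([(300,140-15*k,np.pi/2-.1*k) for k in range(1,11)]+[(280,5,.6)])"
```

```text
tip x,y,z' [  5.  297.2 140. ] b 1.568 F [ 0.8  0.2 -0.7] q [ 0.41  0.25  1.6  -0.    1.29  0.74]
clock 2.85 pos [605. 286. 258.] F [ 0.8  0.2 -0.7] q [ 0.41  0.25  1.6  -0.    1.29  0.74]
[1, -0.005, 0.0151, 0.0042, -5.7, -0.5, 0.1]
[1, -0.0051, 0.0303, 0.0056, -11.4, -0.5, 0.1]
[1, -0.0052, 0.0456, 0.007, -17.1, -0.5, 0.1]
[1, -0.0052, 0.0611, 0.0083, -22.8, -0.5, 0.1]
[1, -0.0053, 0.0767, 0.0096, -28.6, -0.5, 0.1]
[1, -0.0053, 0.0924, 0.0108, -34.3, -0.5, 0.0]
[1, -0.0054, 0.1083, 0.0119, -40.0, -0.5, 0.0]
[1, -0.0054, 0.1242, 0.013, -45.8, -0.5, -0.0]
[1, -0.0055, 0.1403, 0.0139, -51.5, -0.5, -0.0]
[1, -0.0055, 0.1564, 0.0148, -57.2, -0.5, -0.1]
[1, -0.0053, 0.1411, -0.0055, -55.6, -0.5, -0.1]
```

>>> send_rows:
  moves:
    - [1, -0.005, 0.015, 0.004, -5.7, -0.5, 0]
    - [1, -0.005, 0.03, 0.005, -11.4, -0.5, 0]
    - [1, -0.005, 0.045, 0.007, -17.1, -0.5, 0]
    - [1, -0.005, 0.061, 0.008, -22.8, -0.5, 0]
    - [1, -0.005, 0.076, 0.009, -28.6, -0.5, 0]
    - [1, -0.005, 0.092, 0.009, -34.3, -0.5, 0]
    - [1, -0.005, 0.108, 0.009, -40, -0.5, 0]
    - [1, -0.005, 0.124, 0.005, -45.8, -0.5, 0]
    - [1, -0.005, 0.135, 0, -51.5, -0.5, 0]
    - [1, -0.005, 0.14, -0.004, -55.6, -0.5, 0]
    - [1, -0.005, 0.141, -0.0055, -55.6, -0.5, 0]
    - [1, -0.005, 0.141, -0.0055, -55.6, -0.5, 0]

```text
clock: 3.85
eef_pos: [597.6, 282.8, 114.3]
orientation: [-2.544, 0.004, -0.324]
force: [0.3, -0.0, 0.2]
grip_width: -0.2
```

```bash
python3 -c "
from plan import *
where();rows([(280,3,.6),(188,1,.6),(188,8,.6),(188,17,.6)])
import cv2
a=ctrl.capture('side')['img'][90:260,140:330,::-1];b=ctrl.capture('top')['img'][110:260,110:310,::-1]
g=lambda i:cv2.resize(np.clip(255*(i/255.)**.6,0,255).astype(np.uint8),(400,int(400*i.shape[0]/i.shape[1])),interpolation=cv2.INTER_CUBIC)
A,B=g(a),g(b);h=min(len(A),len(B));cv2.imwrite('pics/c2.png',np.hstack([A[:h],B[:h]]))"
```

```text
tip x,y,z' [ -0.8 279.7   2.4] b 0.597 F [ 0.3 -0.   0.2] q [ 0.64  0.86  1.24 -0.51  1.88  1.03]
clock 3.85 pos [598. 283. 114.] F [ 0.3 -0.   0.2] q [ 0.64  0.86  1.24 -0.51  1.88  1.03]
[1, 0.0008, -0.0005, -0.0004, 0.2, 0.2, -0.1]
[1, 0.0007, 0.0767, -0.0504, 0.2, 0.2, -0.1]
[1, 0.0007, 0.0727, -0.0562, 0.2, 0.2, -0.1]
[1, 0.0007, 0.0677, -0.0637, 0.2, 0.2, -0.1]
```

View pics/c2.png

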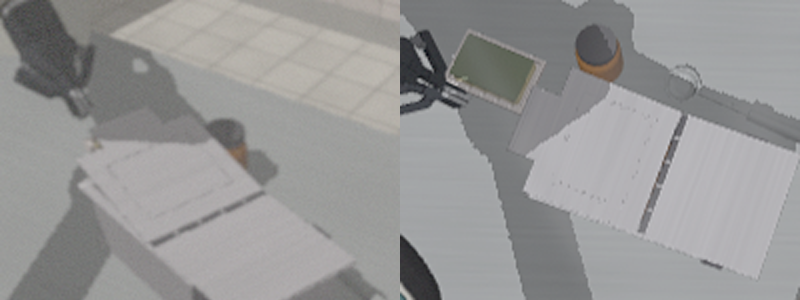

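The fingertips at (465,100) in the top crop line up with the tongue's axis, whose end is at about (527,120). Next I insert below the tongue with ~15 mm clearance, then rise.

>>> send_rows:
  moves:
    - [1, 0.001, 0.015, -0.01, 0.2, 0.2, 0]
    - [1, 0.001, 0.031, -0.02, 0.2, 0.2, 0]
    - [1, 0.001, 0.046, -0.03, 0.2, 0.2, 0]
    - [1, 0.001, 0.061, -0.04, 0.2, 0.2, 0]
    - [1, 0.001, 0.077, -0.05, 0.2, 0.2, 0]
    - [1, 0.001, 0.075, -0.053, 0.2, 0.2, 0]
    - [1, 0.001, 0.073, -0.056, 0.2, 0.2, 0]
    - [1, 0.001, 0.071, -0.059, 0.2, 0.2, 0]
    - [1, 0.001, 0.069, -0.062, 0.2, 0.2, 0]
    - [1, 0.001, 0.069, -0.062, 0.2, 0.2, 0]

```text
clock: 4.78
eef_pos: [571.8, 196.7, 132.0]
orientation: [-2.533, -0.006, -0.327]
force: [-0.1, 0.6, -0.3]
grip_width: 0.0
```

```bash
python3 -c "
from plan import *
where();rows([arc(a) for a in np.arange(.25,.71,.05)])
import cv2
a=ctrl.capture('side')['img'][110:230,150:310,::-1];b=ctrl.capture('top')['img'][110:230,130:290,::-1]
g=lambda i:cv2.resize(np.clip(255*(i/255.)**.6,0,255).astype(np.uint8),(400,int(400*i.shape[0]/i.shape[1])),interpolation=cv2.INTER_CUBIC)
cv2.imwrite('pics/c3.png',np.hstack([g(a),g(b)]))"
```

```text
tip x,y,z' [  2.3 190.1  20. ] b 0.609 F [-0.1  0.6 -0.3] q [ 0.57  0.71  1.46 -0.55  1.78  1.02]
clock 4.7833 pos [572. 197. 132.] F [-0.1  0.6 -0.3] q [ 0.57  0.71  1.46 -0.55  1.78  1.02]
[1, -0.0022, 0.0002, -0.006, -0.5, -0.3, 0.1]
[1, -0.0022, -0.0034, -0.0153, -0.5, -0.3, 0.1]
[1, -0.0021, -0.0064, -0.0248, -0.5, -0.3, 0.1]
[1, -0.002, -0.009, -0.0345, -0.5, -0.3, 0.1]
[1, -0.002, -0.0111, -0.0443, -0.5, -0.3, 0.1]
[1, -0.0019, -0.0127, -0.0541, -0.5, -0.3, 0.1]
[1, -0.0019, -0.0138, -0.0641, -0.5, -0.3, 0.1]
[1, -0.0018, -0.0145, -0.0741, -0.5, -0.3, 0.1]
[1, -0.0017, -0.0151, -0.0844, 0.3, -0.3, 0.1]
[1, -0.0017, -0.0153, -0.0937, 1.2, -0.3, 0.1]
```

View pics/c3.png

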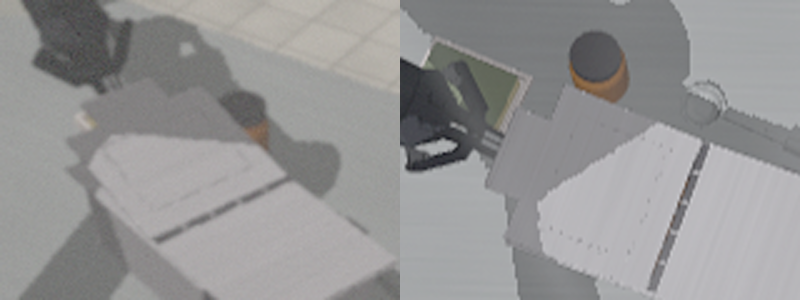

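The fingers run under the tongue: in the top crop they vanish beneath its edge at (500,140). No contact force yet. I'll lift slowly.

>>> send_rows:
  moves:
    - [1, -0.002, 0, -0.006, -0.5, -0.3, 0]
    - [1, -0.002, -0.002, -0.011, -0.5, -0.3, 0]
    - [1, -0.002, -0.0034, -0.0153, -0.5, -0.3, 0]
    - [1, -0.002, -0.005, -0.02, -0.5, -0.3, 0]
    - [1, -0.002, -0.0064, -0.0248, -0.5, -0.3, 0]
    - [1, -0.002, -0.008, -0.03, -0.5, -0.3, 0]
    - [1, -0.002, -0.009, -0.0345, -0.5, -0.3, 0]
    - [1, -0.002, -0.0101, -0.0395, -0.5, -0.3, 0]
    - [1, -0.002, -0.0111, -0.0443, -0.5, -0.3, 0]
    - [1, -0.002, -0.012, -0.049, -0.5, -0.3, 0]
    - [1, -0.002, -0.0127, -0.0541, -0.5, -0.3, 0]
    - [1, -0.002, -0.0133, -0.059, -0.5, -0.3, 0]
    - [1, -0.002, -0.0138, -0.0641, -0.5, -0.3, 0]
    - [1, -0.002, -0.0142, -0.069, -0.5, -0.3, 0]
    - [1, -0.002, -0.0145, -0.0741, -0.5, -0.3, 0]
    - [1, -0.002, -0.0148, -0.079, 0, -0.3, 0]
    - [1, -0.002, -0.0151, -0.0844, 0.3, -0.3, 0]
    - [1, -0.002, -0.0153, -0.0937, 1.2, -0.3, 0]

```text
clock: 6.38
eef_pos: [555.3, 157.9, 215.6]
orientation: [-2.514, 0.002, -0.323]
force: [1.0, -0.4, -3.4]
grip_width: -0.1
```

```bash
python3 -c "
from plan import *
where();rows([arc(a) for a in np.arange(.75,1.71,.05)])
import cv2
a=ctrl.capture('side')['img'][80:230,120:320,::-1];b=ctrl.capture('top')['img'][80:230,110:310,::-1]
g=lambda i:cv2.resize(np.clip(255*(i/255.)**.6,0,255).astype(np.uint8),(400,int(400*i.shape[0]/i.shape[1])),interpolation=cv2.INTER_CUBIC)
cv2.imwrite('pics/c4.png',np.hstack([g(a),g(b)]))"
```

```text
tip x,y,z' [ -1.  148.2 103.4] b 0.627 F [ 1.  -0.4 -3.4] q [ 0.54  0.55  1.53 -0.57  1.83  0.94]
clock 6.3833 pos [555. 158. 216.] F [ 1.  -0.4 -3.4] q [ 0.54  0.55  1.53 -0.57  1.83  0.94]
[1, 0.0009, -0.0018, -0.0105, 1.0, 0.1, -0.0]
[1, 0.0009, -0.0013, -0.0198, 1.8, 0.1, -0.0]
[1, 0.0009, -0.0002, -0.0292, 2.7, 0.1, -0.0]
[1, 0.0009, 0.0013, -0.0385, 3.5, 0.1, -0.0]
[1, 0.0009, 0.0033, -0.0477, 4.3, 0.1, -0.0]
[1, 0.0008, 0.0057, -0.0568, 5.2, 0.1, -0.0]
[1, 0.0008, 0.0086, -0.0658, 6.0, 0.1, -0.0]
[1, 0.0008, 0.012, -0.0746, 6.9, 0.1, -0.0]
[1, 0.0008, 0.0158, -0.0833, 7.7, 0.1, -0.0]
[1, 0.0008, 0.02, -0.0918, 8.6, 0.1, -0.0]
[1, 0.0007, 0.0246, -0.1, 9.4, 0.1, -0.0]
[1, 0.0007, 0.0297, -0.1081, 10.3, 0.1, -0.0]
[1, 0.0007, 0.0352, -0.1158, 11.1, 0.1, -0.0]
[1, 0.0007, 0.041, -0.1233, 12.0, 0.1, -0.0]
[1, 0.0007, 0.0472, -0.1305, 12.8, 0.1, -0.0]
[1, 0.0007, 0.0538, -0.1374, 13.6, 0.1, -0.0]
[1, 0.0006, 0.0608, -0.144, 14.5, 0.1, -0.0]
[1, 0.0006, 0.068, -0.1501, 15.3, 0.1, -0.0]
[1, 0.0006, 0.0756, -0.1559, 16.2, 0.1, -0.0]
[1, 0.0006, 0.0835, -0.1614, 17.0, 0.1, -0.0]
```

View pics/c4.png

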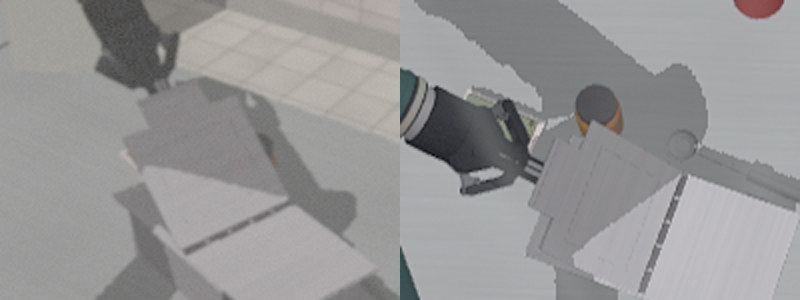

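The lid follows at about 0.65 rad with 3.4 N on the hand, fingers under the tongue, pan in place. I'll continue past upright.

>>> send_rows:
  moves:
    - [1, 0.001, -0.0018, -0.0105, 1.0, 0, 0]
    - [1, 0.001, -0.0013, -0.0198, 1.8, 0, 0]
    - [1, 0.001, -0.0002, -0.0292, 2.7, 0, 0]
    - [1, 0.001, 0.0013, -0.0385, 3.5, 0, 0]
    - [1, 0.001, 0.0033, -0.0477, 4.3, 0, 0]
    - [1, 0.001, 0.0057, -0.0568, 5.2, 0, 0]
    - [1, 0.001, 0.0086, -0.0658, 6.0, 0, 0]
    - [1, 0.001, 0.012, -0.0746, 6.9, 0, 0]
    - [1, 0.001, 0.0158, -0.0833, 7.7, 0, 0]
    - [1, 0.001, 0.02, -0.0918, 8.6, 0, 0]
    - [1, 0.001, 0.0246, -0.1, 9.4, 0, 0]
    - [1, 0.001, 0.0297, -0.1081, 10.3, 0, 0]
    - [1, 0.001, 0.0352, -0.1158, 11.1, 0, 0]
    - [1, 0.001, 0.041, -0.1233, 12.0, 0, 0]
    - [1, 0.001, 0.0472, -0.1305, 12.8, 0, 0]
    - [1, 0.001, 0.0538, -0.1374, 13.6, 0, 0]
    - [1, 0.001, 0.0608, -0.144, 14.5, 0, 0]
    - [1, 0.001, 0.068, -0.15, 15.3, 0, 0]
    - [1, 0.001, 0.0756, -0.156, 16.2, 0, 0]
    - [1, 0.001, 0.0835, -0.1615, 17.0, 0, 0]

```text
clock: 8.15
eef_pos: [504.2, 2.5, 299.1]
orientation: [-2.214, -0.0, -0.325]
force: [3.2, 2.6, -8.6]
grip_width: 0.2
```

```bash
python3 -c "
from plan import *
where();rows([arc(a) for a in np.arange(1.75,2.56,.05)])
import cv2
a=ctrl.capture('side')['img'][40:250,120:400,::-1];b=ctrl.capture('top')['img'][60:270,110:390,::-1]
g=lambda i:cv2.resize(np.clip(255*(i/255.)**.6,0,255).astype(np.uint8),(400,int(400*i.shape[0]/i.shape[1])),interpolation=cv2.INTER_CUBIC)
cv2.imwrite('pics/c5.png',np.hstack([g(a),g(b)]))"
```

```text
tip x,y,z' [ 1.000e-01 -1.250e+01  1.839e+02] b 0.928 F [ 3.2  2.6 -8.6] q [ 0.28  0.13  1.79 -0.51  1.62  0.69]
clock 8.15 pos [504.   2. 299.] F [ 3.2  2.6 -8.6] q [ 0.28  0.13  1.79 -0.51  1.62  0.69]
[1, -0.0001, 0.007, -0.005, 0.7, -0.0, -0.0]
[1, -0.0001, 0.0136, -0.0119, 1.5, -0.0, -0.0]
[1, -0.0001, 0.0206, -0.0184, 2.3, -0.0, -0.0]
[1, -0.0001, 0.0279, -0.0246, 3.2, -0.0, -0.0]
[1, -0.0001, 0.0355, -0.0303, 4.0, -0.0, -0.0]
[1, -0.0001, 0.0434, -0.0357, 4.9, -0.0, -0.0]
[1, -0.0001, 0.0516, -0.0407, 5.7, -0.0, -0.0]
[1, -0.0001, 0.06, -0.0452, 6.6, -0.0, -0.0]
[1, -0.0001, 0.0687, -0.0493, 7.4, -0.0, -0.0]
[1, -0.0001, 0.0775, -0.053, 8.3, -0.0, -0.0]
[1, -0.0001, 0.0865, -0.0562, 9.1, -0.0, -0.0]
[1, -0.0001, 0.0957, -0.0589, 10.0, -0.0, -0.0]
[1, -0.0001, 0.1049, -0.0612, 10.8, -0.0, -0.0]
[1, -0.0001, 0.1143, -0.0629, 11.6, -0.0, -0.0]
[1, -0.0001, 0.1238, -0.0642, 12.5, -0.0, -0.0]
[1, -0.0001, 0.1333, -0.065, 13.3, -0.0, -0.0]
[1, -0.0001, 0.1428, -0.0653, 14.2, -0.0, -0.0]
```

View pics/c5.png

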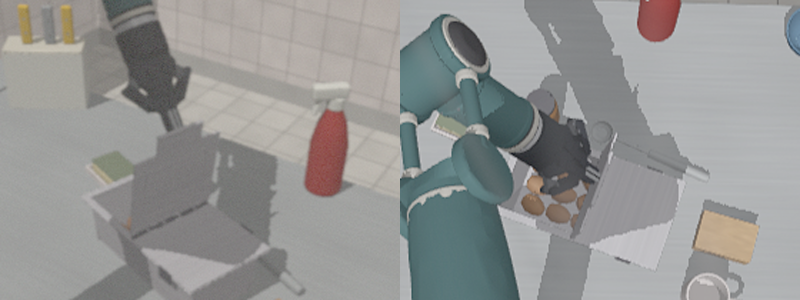

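Lid is just past upright with fingers on the tongue's underside. The hand shows 8.6 N along the lid, so it's probably bearing on the tongue's end roll. I'll move the contact 7 mm towards the hinge.

```bash
python3 -c "
from plan import *
rows([arc(a,r) for a,r in zip([1.7,1.72,1.75,1.8,1.85,1.9],[179,175,174,174,174,174])])"
```

```text
clock 8.25 pos [503.   1. 301.] F [0.4 0.8 0.4] q [ 0.28  0.13  1.79 -0.52  1.63  0.69]
[1, 0.0002, 0.0031, 0.0063, 0.0, -0.2, -0.1]
[1, 0.0002, 0.0083, 0.0063, 0.3, -0.2, -0.1]
[1, 0.0002, 0.0127, 0.0029, 0.8, -0.2, -0.1]
[1, 0.0002, 0.0191, -0.0037, 1.7, -0.2, -0.1]
[1, 0.0002, 0.0258, -0.0099, 2.5, -0.2, -0.1]
[1, 0.0003, 0.0328, -0.0158, 3.4, -0.2, -0.1]
```

>>> send_rows:
  moves:
    - [1, 0, 0.003, 0.006, 0, -0.2, 0]
    - [1, 0, 0.008, 0.006, 0.3, -0.2, 0]
    - [1, 0, 0.0127, 0.003, 0.8, -0.2, 0]
    - [1, 0, 0.016, -0.0005, 1.2, -0.2, 0]
    - [1, 0, 0.019, -0.0037, 1.7, -0.2, 0]
    - [1, 0, 0.0225, -0.007, 2.1, -0.2, 0]
    - [1, 0, 0.026, -0.01, 2.5, -0.2, 0]
    - [1, 0, 0.029, -0.013, 3, -0.2, 0]
    - [1, 0, 0.033, -0.016, 3.4, -0.2, 0]
    - [1, 0, 0.033, -0.016, 3.4, -0.2, 0]

```text
clock: 9.08
eef_pos: [492.4, -30.8, 284.0]
orientation: [-2.158, 0.001, -0.326]
force: [0.3, -0.7, -0.9]
grip_width: 0.1
```

```bash
python3 -c "
from plan import *
where();rows([arc(a,174) for a in np.arange(1.95,2.76,.05)])"
```

```text
tip x,y,z' [ -0.5 -47.2 168.3] b 0.984 F [ 0.3 -0.7 -0.9] q [ 0.21  0.08  1.85 -0.5   1.54  0.64]
clock 9.0833 pos [492. -31. 284.] F [ 0.3 -0.7 -0.9] q [ 0.21  0.08  1.85 -0.5   1.54  0.64]
[1, 0.0005, 0.0062, -0.0047, 0.8, -0.0, -0.1]
[1, 0.0005, 0.0134, -0.0103, 1.7, -0.0, -0.1]
[1, 0.0005, 0.021, -0.0155, 2.5, -0.0, -0.1]
[1, 0.0005, 0.0287, -0.0203, 3.4, -0.0, -0.1]
[1, 0.0005, 0.0368, -0.0247, 4.2, -0.0, -0.1]
[1, 0.0005, 0.045, -0.0287, 5.1, -0.0, -0.1]
[1, 0.0005, 0.0535, -0.0323, 5.9, -0.0, -0.1]
[1, 0.0006, 0.0621, -0.0354, 6.8, -0.0, -0.1]
[1, 0.0006, 0.0708, -0.038, 7.6, -0.0, -0.1]
[1, 0.0006, 0.0797, -0.0403, 8.5, -0.0, -0.1]
[1, 0.0006, 0.0887, -0.042, 9.3, -0.0, -0.1]
[1, 0.0006, 0.0977, -0.0433, 10.1, -0.0, -0.1]
[1, 0.0006, 0.1068, -0.0441, 11.0, -0.0, -0.1]
[1, 0.0007, 0.116, -0.0444, 11.8, -0.0, -0.1]
[1, 0.0007, 0.1251, -0.0443, 12.7, -0.0, -0.1]
[1, 0.0007, 0.1342, -0.0437, 13.5, -0.0, -0.1]
[1, 0.0007, 0.1432, -0.0426, 14.4, -0.0, -0.1]
```

>>> send_rows:
  moves:
    - [1, 0, 0.006, -0.0047, 0.8, 0, 0]
    - [1, 0, 0.0134, -0.0103, 1.7, 0, 0]
    - [1, 0, 0.021, -0.0155, 2.5, 0, 0]
    - [1, 0, 0.0287, -0.0203, 3.4, 0, 0]
    - [1, 0, 0.0368, -0.0247, 4.2, 0, 0]
    - [1, 0, 0.045, -0.0287, 5.1, 0, 0]
    - [1, 0, 0.0535, -0.0323, 5.9, 0, 0]
    - [1, 0, 0.0621, -0.0354, 6.8, 0, 0]
    - [1, 0, 0.0708, -0.038, 7.6, 0, 0]
    - [1, 0, 0.0797, -0.0403, 8.5, 0, 0]
    - [1, 0, 0.0797, -0.0403, 8.5, 0, 0]

```text
clock: 10.0
eef_pos: [466.0, -106.0, 238.8]
orientation: [-2.01, 0.003, -0.327]
force: [-0.2, 0.3, 0.3]
grip_width: 0.3
```

```bash
python3 -c "
from plan import *
where();rows([arc(a,174) for a in np.arange(2.45,3.11,.05)])
import cv2
a=ctrl.capture('side')['img'][40:250,120:400,::-1];b=ctrl.capture('top')['img'][60:270,110:390,::-1]
g=lambda i:cv2.resize(np.clip(255*(i/255.)**.6,0,255).astype(np.uint8),(400,int(400*i.shape[0]/i.shape[1])),interpolation=cv2.INTER_CUBIC)
cv2.imwrite('pics/c6.png',np.hstack([g(a),g(b)]))"
```

```text
tip x,y,z' [  -1.6 -125.1  122.1] b 1.131 F [-0.2  0.3  0.3] q [ 0.01 -0.02  1.99 -0.42  1.35  0.47]
clock 10.0 pos [ 466. -106.  239.] F [-0.2  0.3  0.3] q [ 0.01 -0.02  1.99 -0.42  1.35  0.47]
[1, 0.0015, 0.0067, -0.0017, 0.8, -0.1, -0.2]
[1, 0.0016, 0.0155, -0.0043, 1.7, -0.1, -0.2]
[1, 0.0016, 0.0244, -0.0065, 2.5, -0.1, -0.2]
[1, 0.0017, 0.0333, -0.0082, 3.4, -0.1, -0.2]
[1, 0.0017, 0.0424, -0.0094, 4.2, -0.1, -0.2]
[1, 0.0017, 0.0515, -0.0101, 5.1, -0.1, -0.2]
[1, 0.0018, 0.0606, -0.0104, 5.9, -0.1, -0.2]
[1, 0.0018, 0.0697, -0.0101, 6.8, -0.1, -0.2]
[1, 0.0019, 0.0784, -0.0095, 7.6, -0.1, -0.2]
[1, 0.0019, 0.0867, -0.0085, 8.4, -0.1, -0.2]
[1, 0.0019, 0.0949, -0.0072, 9.3, -0.1, -0.2]
[1, 0.0019, 0.103, -0.0054, 10.1, -0.1, -0.2]
[1, 0.002, 0.111, -0.0032, 11.0, -0.1, -0.2]
[1, 0.002, 0.1189, -0.0007, 11.8, -0.1, -0.2]
```

View pics/c6.png

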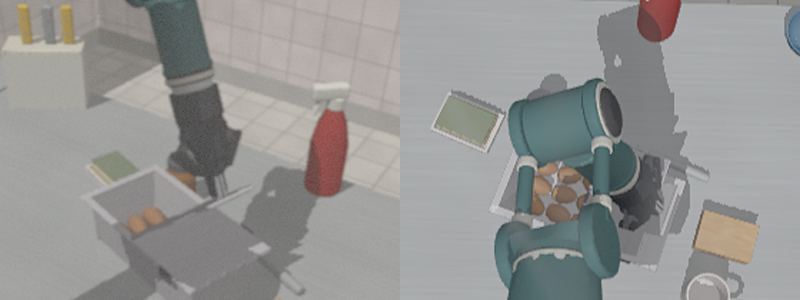

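The lid (seen edge-on at (215,205) in the side crop) is at about 2.4 rad with the fingers on its underside, and the pan is unmoved. I'll keep lowering, slower.

>>> send_rows:
  moves:
    - [1, 0.0015, 0.0067, -0.0017, 0.8, 0, 0]
    - [1, 0.0015, 0.0155, -0.0043, 1.7, 0, 0]
    - [1, 0.0015, 0.0244, -0.0065, 2.5, 0, 0]
    - [1, 0.0015, 0.0333, -0.0082, 3.4, 0, 0]
    - [1, 0.0015, 0.0424, -0.0094, 4.2, 0, 0]
    - [1, 0.0015, 0.0515, -0.0101, 5.1, 0, 0]
    - [1, 0.0015, 0.056, -0.0103, 5.5, 0, 0]
    - [1, 0.0015, 0.0606, -0.0104, 5.9, 0, 0]
    - [1, 0.0015, 0.065, -0.0103, 6.4, 0, 0]
    - [1, 0.0015, 0.0697, -0.0101, 6.8, 0, 0]
    - [1, 0.0015, 0.074, -0.0098, 7.2, 0, 0]
    - [1, 0.0015, 0.0784, -0.0095, 7.6, 0, 0]
    - [1, 0.0015, 0.0825, -0.009, 8, 0, 0]
    - [1, 0.0015, 0.0867, -0.0085, 8.4, 0, 0]
    - [1, 0.0015, 0.0867, -0.0085, 8.4, 0, 0]

```text
clock: 11.35
eef_pos: [453.3, -147.9, 163.9]
orientation: [-1.863, 0.003, -0.327]
force: [-0.2, -0.1, -0.2]
grip_width: 0.1
```

```bash
python3 -c "
from plan import *
where();print(arc(2.9,174));rows([arc(a,174) for a in np.arange(2.93,3.145,.02)]+[(arc(3.14,174)[0],arc(3.14,174)[1]-k,1.35) for k in (2,4,6)])"
```

```text
tip x,y,z' [  -0.3 -166.9   46.5] b 1.278 F [-0.2 -0.1 -0.2] q [-0.17 -0.01  2.09 -0.32  1.13  0.31]
(np.float64(-167.73726436510196), np.float64(46.53778383173885), 1.278708288507042)
clock 11.35 pos [ 453. -148.  164.] F [-0.2 -0.1 -0.2] q [-0.17 -0.01  2.09 -0.32  1.13  0.31]
[1, 0.0002, 0.0052, -0.0007, 0.5, -0.1, -0.2]
[1, 0.0002, 0.0085, -0.0006, 0.9, -0.1, -0.2]
[1, 0.0003, 0.0118, -0.0005, 1.2, -0.1, -0.2]
[1, 0.0003, 0.0151, -0.0002, 1.6, -0.1, -0.2]
[1, 0.0003, 0.0184, 0.0001, 1.9, -0.1, -0.2]
[1, 0.0003, 0.0217, 0.0005, 2.2, -0.1, -0.2]
[1, 0.0003, 0.025, 0.0009, 2.6, -0.1, -0.2]
[1, 0.0003, 0.0283, 0.0014, 2.9, -0.1, -0.2]
[1, 0.0003, 0.0316, 0.0019, 3.2, -0.1, -0.2]
[1, 0.0003, 0.0348, 0.0025, 3.6, -0.1, -0.2]
[1, 0.0003, 0.0381, 0.0032, 3.9, -0.1, -0.2]
[1, 0.0004, 0.0416, 0.0042, 4.1, -0.1, -0.2]
[1, 0.0004, 0.0435, 0.0047, 4.1, -0.1, -0.2]
[1, 0.0004, 0.0455, 0.0053, 4.1, -0.1, -0.2]
```

>>> send_rows:
  moves:
    - [1, 0, 0.003, -0.0007, 0.3, 0, 0]
    - [1, 0, 0.0055, -0.0007, 0.5, 0, 0]
    - [1, 0, 0.0085, -0.0006, 0.9, 0, 0]
    - [1, 0, 0.0118, -0.0005, 1.2, 0, 0]
    - [1, 0, 0.0151, -0.0002, 1.6, 0, 0]
    - [1, 0, 0.0184, 0.0001, 1.9, 0, 0]
    - [1, 0, 0.0217, 0.0005, 2.2, 0, 0]
    - [1, 0, 0.025, 0.0009, 2.6, 0, 0]
    - [1, 0, 0.0283, 0.0014, 2.9, 0, 0]
    - [1, 0, 0.0305, 0.0018, 3.1, 0, 0]
    - [1, 0, 0.0325, 0.002, 3.3, 0, 0]
    - [1, 0, 0.0325, 0.002, 3.3, 0, 0]

```text
clock: 12.35
eef_pos: [450.3, -155.0, 131.6]
orientation: [-1.806, 0.004, -0.328]
force: [0.5, -0.7, -0.8]
grip_width: -0.1
```

```bash
python3 -c "
from plan import *
where();y,z,b=arc(3.14,174);print(y,z);rows([(y,z+k,1.35) for k in (4,2,0,-2,-4,-6)])
import cv2
a=ctrl.capture('side')['img'][100:290,150:340,::-1]
g=lambda i:cv2.resize(np.clip(255*(i/255.)**.6,0,255).astype(np.uint8),(600,int(600*i.shape[0]/i.shape[1])),interpolation=cv2.INTER_CUBIC)
cv2.imwrite('pics/c7.png',g(a))"
```

```text
tip x,y,z' [  -0.8 -173.8   14. ] b 1.336 F [ 0.5 -0.7 -0.8] q [-0.22  0.01  2.13 -0.27  1.04  0.25]
-173.9887947577462 7.174135263457089
clock 12.35 pos [ 450. -155.  132.] F [ 0.5 -0.7 -0.8] q [-0.22  0.01  2.13 -0.27  1.04  0.25]
[1, 0.0008, 0.0028, 0.0003, 0.8, -0.1, -0.3]
[1, 0.0008, 0.0048, 0.0008, 0.8, -0.1, -0.3]
[1, 0.0008, 0.0067, 0.0013, 0.8, -0.1, -0.3]
[1, 0.0008, 0.0086, 0.0017, 0.8, -0.1, -0.3]
[1, 0.0008, 0.0106, 0.0022, 0.8, -0.1, -0.3]
[1, 0.0008, 0.0125, 0.0026, 0.8, -0.1, -0.3]
```

View pics/c7.png

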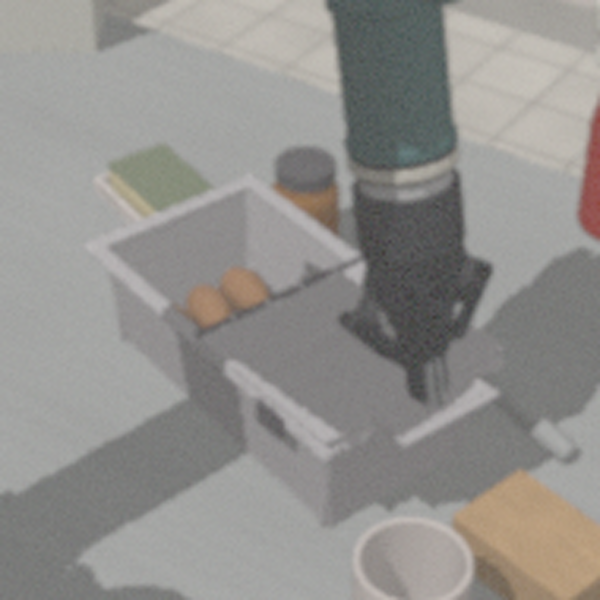

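The lid is nearly flat with the fingertips at (430,395) on it, by the tongue root. For the last millimetres I'll go very slowly and watch the force.

>>> send_rows:
  moves:
    - [1, 0, 0.001, 0, 0.3, 0, 0]
    - [1, 0, 0.002, 0, 0.6, 0, 0]
    - [1, 0, 0.003, 0.0003, 0.8, 0, 0]
    - [1, 0, 0.004, 0.0005, 0.8, 0, 0]
    - [1, 0, 0.005, 0.0008, 0.8, 0, 0]
    - [1, 0, 0.006, 0.001, 0.8, 0, 0]
    - [1, 0, 0.006, 0.001, 0.8, 0, 0]

```text
clock: 12.98
eef_pos: [450.0, -155.5, 125.5]
orientation: [-1.792, 0.004, -0.328]
force: [0.5, 0.3, 0.5]
grip_width: -0.1
```

```bash
python3 -c "
from plan import *
where()"
```

```text
tip x,y,z' [  -1.  -174.1    7.9] b 1.349 F [0.5 0.3 0.5] q [-0.23  0.02  2.13 -0.26  1.03  0.23]
```

Continuing down in 1 mm rows until the end stop shows in the force.

>>> send_rows:
  moves:
    - [1, 0, 0.001, 0.0002, 0, 0, 0]
    - [1, 0, 0.002, 0.0004, 0, 0, 0]
    - [1, 0, 0.002, 0.0004, 0, 0, 0]

```text
clock: 13.23
eef_pos: [450.0, -155.5, 123.4]
orientation: [-1.792, 0.004, -0.327]
force: [-0.5, 0.2, 1.6]
grip_width: -0.5
```

>>> send_rows:
  moves:
    - [1, 0, 0.001, 0.0002, 0, 0, 0]
    - [1, 0, 0.002, 0.0004, 0, 0, 0]
    - [1, 0, 0.002, 0.0004, 0, 0, 0]

```text
clock: 13.48
eef_pos: [450.2, -155.6, 123.0]
orientation: [-1.793, 0.005, -0.328]
force: [-3.3, 2.3, 11.5]
grip_width: -0.1
```

The force rose to 11.5 N with only 0.4 mm of travel, so the lid is on its end stop. I'll retract straight back and up.

>>> send_rows:
  moves:
    - [1, 0, -0.003, 0, 0, 0, 0]
    - [1, 0, -0.008, 0, 0, 0, 0]
    - [1, 0, -0.02, 0, 0, 0, 0]
    - [1, 0, -0.04, 0, 0, 0, 0]
    - [1, 0, -0.065, 0, 0, 0, 0]
    - [1, 0, -0.09, 0, 0, 0, 0]
    - [1, 0, -0.115, 0, 0, 0, 0]
    - [1, 0, -0.14, 0, 0, 0, 0]
    - [1, 0, -0.165, 0, 0, 0, 0]
    - [1, 0, -0.19, 0.025, 0, 0, 0]
    - [1, 0, -0.19, 0.055, 0, 0, 0]
    - [1, 0, -0.19, 0.09, 0, 0, 0]
    - [1, 0, -0.19, 0.125, 0, 0, 0]
    - [1, 0, -0.19, 0.16, 0, 0, 0]
    - [1, 0, -0.19, 0.195, 0, 0, 0]
    - [1, 0, -0.19, 0.23, 0, 0, 0]
    - [1, 0, -0.19, 0.265, 0, 0, 0]
    - [1, 0, -0.19, 0.3, 0, 0, 0]
    - [1, 0, -0.19, 0.3, 0, 0, 0]
    - [1, 0, -0.19, 0.3, 0, 0, 0]

```text
clock: 15.15
eef_pos: [558.2, 162.4, 241.6]
orientation: [-1.794, 0.006, -0.325]
force: [0.2, -0.5, 0.3]
grip_width: -0.1
```

```bash
python3 -c "
from plan import *
where()
import cv2
S=ctrl.capture('side');T=ctrl.capture('top')
for c in (S,T):print([(l,[np.round(d['bbox']).tolist() for d in ctrl.spot_in(l,c)[:1]]) for l in('sponge_dish','jar','mug','carton','spoon')])
from h import proj
u=lambda x,y,z:H+x*XP+y*YP+np.array([0,0,z])
P=np.array([u(-87,-162,2),u(87,-162,2),u(-45,-200,2),u(45,-200,2),u(-87,0,0),u(87,0,0),u(-88,162.5,-4),u(88,162.5,-4)])
def g(c,x0,y0):
    i=c['img'][:,:,::-1][y0:y0+150,x0:x0+200];i=cv2.resize(np.clip(255*(i/255.)**.6,0,255).astype(np.uint8),None,fx=4,fy=4,interpolation=cv2.INTER_CUBIC)[:,:]
    for p in proj(c,P): cv2.circle(i,tuple(int(v) for v in (p-[x0,y0]+.5)*4),4,(0,0,255),1)
    return i
cv2.imwrite('pics/s8.png',g(S,160,135));cv2.imwrite('pics/t8.png',g(T,150,130))"
```

```text
tip x,y,z' [  0.2 161.6 124. ] b 1.348 F [ 0.2 -0.5  0.3] q [ 0.34  0.18  1.72 -0.17  1.38  0.71]
[('sponge_dish', [[180.0, 141.0, 34.0, 28.0]]), ('jar', [[238.0, 146.0, 20.0, 32.0]]), ('mug', [[263.0, 262.0, 47.0, 57.0]]), ('carton', [[291.0, 251.0, 60.0, 54.0]]), ('spoon', [[302.0, 221.0, 32.0, 26.0]])]
[('sponge_dish', []), ('jar', [[196.0, 125.0, 24.0, 27.0]]), ('mug', [[303.0, 254.0, 49.0, 30.0]]), ('carton', [[318.0, 210.0, 43.0, 32.0]]), ('spoon', [[242.0, 146.0, 85.0, 44.0]])]
```

View pics/s8.png

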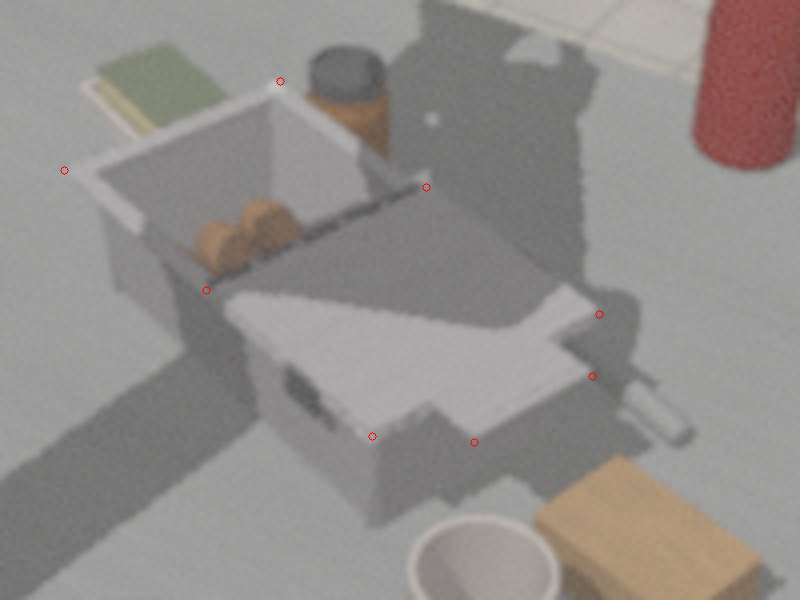

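View pics/t8.png

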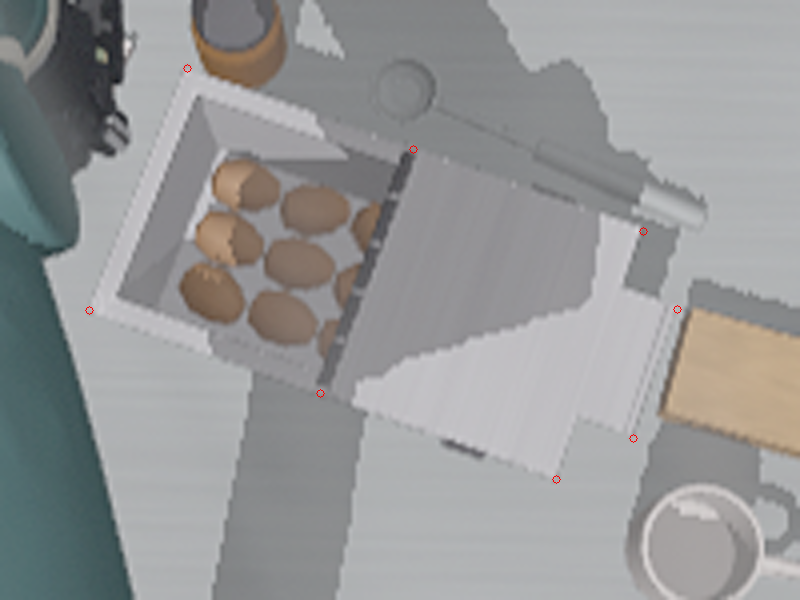

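The lid lies flat on the fixed half. The predicted corners for the fully folded lid and unmoved pan (circles) match within 1–2 original pixels, apart from the pan's tongue-end rim at about 3–4. The bystanders' boxes are where they were, and the hand is clear, so I'm handing in.

```bash
python3 -c "
from station import ctrl
print(ctrl.hand_in())"
```

```text
the job is handed in; nothing more can be done
None
```

The pan is open: the hinged half of the lid lies flat, upside down, on the clipped-on half, and I handed the job in at about 15 s on the robot's clock. I put the shut fingers under the tongue, pushed the lid up over its hinge, and eased it down in 1 mm steps to the end stop. The lid was never gripped.

- **Lid:** the last pictures match the predicted fully folded lid within about 1–2 pixels. At the end stop the force rose to 11.5 N with only 0.4 mm of travel, so I stopped pressing there.
- **Pan:** it looks unmoved. The one poor match is the open tongue-end rim, which sits 3–4 pixels (several mm) from where my fit put it. I put that down to the fit, but I did not confirm it against the earlier pictures.
- **Forces:** the most I read was 11.5 N at the stop. There was also a brief 8.6 N along the lid just past upright; it had gone at the next reading, and I moved the contact point 7 mm towards the hinge anyway.
- **Bystanders:** the mug, carton and jar were found where they started. The spoon was too in the top view, but its side-view box covered only part of it. The sponge dish was missed in the last top view (the arm may be hiding it), but it shows in the side picture.
- **Hand:** it finished about 120 mm above the rim, touching nothing.

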